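# Open the lid dispenser for reloading and hold it

### The arm

A 7-joint arm with a two-finger parallel gripper is mounted at the origin on a cart in front of the work surface, level with it; the furniture and walls round the work are solid. World frame = base frame: x ahead of the robot, y to its left, z up, the work surface at z = 0. Lengths are in m, angles in rad, forces in N, time in s.
With the tool pointing down it reaches from about 0.4 to 0.85 m from the base axis. Payload 10.4 kg.
Tool frame: the origin (TCP) lies midway between the tips of the shut fingers; the grasp point (between the pads) lies 19 mm behind it; z points along the fingers, x is the direction in which the jaws open and shut, and the axes are right-handed (so a half turn about z gives the same grasp; the last joint's range is limited). The gripper opens to 87 mm and grips with 3 to 60 N. Pads are 19 mm wide; open, the fingers measure 117 mm over their backs; the gripper's body (75 mm by 190 mm) begins 51 mm behind the grasp point.
Start: joints at [1.144, 0.332, -0.065, 1.46, 0.022, 1.35, -0.088], TCP at [0.246, -0.575, 0.223] pointing down, gripper open.
Joint ranges: [-2.6, 2.6], [-0.5, 2.12], [-1.47, 1.34], [0.16, 2.42], [-1.27, 4.41], [0.06, 2.06], [-2.6, 2.6]. Speed limits (rad/s): [2.22, 2.22, 2.79, 2.79, 3.14, 3.14, 3.14].

### API

Orientations are given as a unit quaternion [x, y, z, w].
In Python, from bench import r gives the robot as it stands. The module is installed in compiled form; this text tells all that it offers.
- The arm moves only by the tool play_rows, never from a script. Its argument "commands" is a list of rows, each a list of 7 numbers: the shift along the world's x, y, z in cm, then the turn, a rotation vector about the world's x, y, z in rad, then the finger opening in cm, from 0 to 8.7. A call has 1 to 20 rows; each row shifts and turns the commanded pose from where the row before left it; what a row does not reach is not made up. A row lasts 1/8 s, in which the tool goes at most 62.5 mm and 10.7 degrees, less where a joint would pass 70% of its speed; a pose out of reach is approached as far as the arm can. A call is refused whole if a number of a shift passes 6.25 or a number of a turn 0.188, either way. A call with a gripper value outside its range is refused whole. The fingers move at their own pace and stop on an object; "grip_force" is the grip in N (left out, the last holds). Time passes only in rows, so rows that do not move let the fingers close. It gives the time, the measured TCP pose, the force and the opening at its end, in the units of the state.
- r.read_state(): the state, without advancing time (a new reading comes with each control period).
- r.camera(name): name is "scene" or "top" or "wrist"; returns a dict with "img" (384x512x3 uint8, red, green, blue), "K" (3x3 intrinsics, pixels), "k1" (the pictures are not rectified: a ray, as slopes to the right and down, at radius r is drawn at 1 + k1 r^2 times it, then the intrinsics apply), "camera_from_world" (4x4, takes a point from world to camera coordinates). Camera axes: x right, y down, z forward; pixel columns grow to the right and rows downward; lengths in m; the calibration is good to about 2 mm. A picture is of the moment at which its call begins. There is no depth.
- r.close_job(): hands the job in, once; it reports no verdict.
The state is a dict: "time": time; "joint_positions": joint angles; "joint_vel": joint speeds; "joint_torque": joint torques, N m; "ee_pos": TCP position; "eef_rot": TCP orientation; "ft_force": force on the tool from outside, world axes, zero at the start; "torque": the same for the moment, N m; "width": finger opening in m.
Only numpy, scipy, OpenCV 4.12 (cv2) and the standard library are available. Lean on these libraries where they do the work, as an engineer would, in place of code of your own. Each camera call takes 0.05 s, during which the arm holds its last target. There are 200 camera calls.

### The job

Get the empty lid dispenser ready for its new sleeve of medium lids: first turn the size knob on its housing so that the knob's pointer stands at the two-dot mark (straight along the trough), then pull the sprung rod out by its wooden handle until the broad black band on the rod is half out of the mouth of its tube. Finish while still gripping the handle and holding the rod out at the band against its spring, so that a colleague can drop the lids in; the knob stays on its mark. Leave the mugs, the jar and the loose sleeve of lids where they are.

Things in the scene. Friction and masses are not known exactly. Their poses are not given: they have to be found in the camera images.
- dispenser: Fixed lid dispenser, turned 0 to 0.6 rad: steel base plate 197 x 132 mm, white housing 72 x 124 mm (x -45 to +27 mm, top at z 72 mm), trough with two 62 mm high side guides at +x, a 20 mm tube out of the housing towards -x. Origin on the counter under its long middle line; own x runs along that line from the pull handle (robot's end) to the trough's open mouth, z up.
- size_knob (a joint): Knob on the housing, rad, grows clockwise from above, stops at 0 and 2.1; friction 0.06 N m keeps it where left. Starts 0 to 0.5. Pointer direction, anticlockwise from the dispenser's +x, is 1.2 minus the value: at 1.2 (two dots) the bar is parallel to the rod and points along the trough (one dot 0.4, three dots 2.0). It spreads the guides, 8.3 mm each per rad: 92 mm apart inside at two dots.
- knob_grip (a point): Point on the knob's upright axis (x -12 mm, y 0 of the dispenser), 95 mm above the counter, at half height of the grip bar. The bar is black, 42 mm long, 12 mm wide, its sides free from 82 to 104 mm above the counter; a steel line marks its pointer end. Skirt below it 45 mm across.
- two_dot_mark (a point): The middle of the pair of black dots on the housing top, 31 mm from the knob's axis towards the trough.
- pull_rod (a joint): Travel (m) of the 12 mm steel rod with the trough's round follower on its inner end: 0 at rest, grows as the handle is pulled out along the dispenser's -x. The spring pulls back with 4 N at rest, 10 N at 0.060. A narrow black ring (half load) leaves the tube at 0.03; the broad band, 10 mm wide, is centred in the tube mouth at 0.060; end stop 0.080, too far.
- pull_handle: Upright dark wooden paddle on the rod's outer end, 12 mm thick along the rod, 40 mm wide, from 29 to 107 mm above the counter. Origin 67 mm up; axes as the dispenser's. At rest its middle is at x -112 mm of the dispenser, 17 mm outside the tube mouth. Above 62 mm both faces are free: pinch it from above across the 12 mm, one finger behind.
- handle_grip (a point): Point in the middle of the handle's upper part, 92 mm above the counter; moves with the handle.
- tube_mouth (a point): Centre of the tube's open end (23 mm over its bead), x -95 mm of the dispenser, 50 mm above the counter, where the rod's marks are read.
- lid_sleeve: Loose stack of black cup lids, 87 mm across, 44 mm high, on the counter to the right of the dispenser; origin at its underside. Not to be disturbed.
- mug_a: Green and white mug, 55 mm high, origin at its underside. Not to be disturbed.
- mug_b: Plain green mug, 52 mm high, origin at its underside. Not to be disturbed.
- sweets_jar: Small glass jar with a mustard-yellow lid, 82 mm high, origin at its underside. Not to be disturbed.

How it is judged:
By the outcome, as a careful person would: the job done as asked, in the order asked, and still so for the second after the job is handed in, while the arm keeps its last pose, push and grip.
It also fails if it takes over 45 s, if anything falls off the work surface, if the arm or the gripper's body presses on something with over 40 N, if the wrist force passes 120 N, or if a joint passes its speed limit or range.

## Working session

There is one attempt and no reset: what is moved stays moved. The work goes in short steps, Python scripts to look and compute and a tool call to move; the robot and the scene stay as the last step left them, time stands still between calls to the robot, and variables do not carry over. Pictures are saved under pics/ and viewed, about 8 in all and at most 12, crops included, and the job is handed in when it is done.

Besides the shell and the picture viewer there is one more tool, called as name(argument=value, ...), one argument or row to a line, values as JSON. play_rows: Moves the arm, as the interface text tells. Its arguments: {"type":"object","properties":{"commands":{"type":"array","items":{"type":"array","items":{"type":"number"}}},"grip_force":{"type":"number"}},"required":["commands"]}

```bash
mkdir -p pics; cat > h.py <<'E'
import numpy as np, cv2
from bench import r
def ray(c,uv):
    K=c["K"];k=c["k1"]
    d=np.array([(uv[0]-K[0][2])/K[0][0],(uv[1]-K[1][2])/K[1][1]]);s=d.copy()
    for _ in range(30): s=d/(1+k*(s@s))
    T=np.array(c["camera_from_world"]);R=T[:3,:3]
    return -R.T@T[:3,3], R.T@np.array([s[0],s[1],1])
def onz(c,uv,z):
    o,d=ray(c,uv); return o+d*(z-o[2])/d[2]
def proj(c,p):
    T=np.array(c["camera_from_world"]);q=T[:3,:3]@np.array(p)+T[:3,3];s=q[:2]/q[2]
    s=s*(1+c["k1"]*(s@s));K=c["K"];return np.array([K[0][0]*s[0]+K[0][2],K[1][1]*s[1]+K[1][2]])
def snap(n,f):
    c=r.camera(n);cv2.imwrite("pics/"+f+".png",c["img"][:,:,::-1]);np.save("pics/"+f+".npy",c,allow_pickle=True);return c
def load(f): return np.load("pics/"+f+".npy",allow_pickle=True).item()
E
python3 - <<'E'
from h import *
a=snap("top","top0");b=snap("scene","sc0")
for c in(a,b):print(np.array(c["K"]).round(1).tolist(),c["k1"],np.round(c["camera_from_world"],3).tolist())
s=r.read_state();print(s["ee_pos"],s["eef_rot"],s["ft_force"],s["width"])
E
```

```text
[[440.0, 0.0, 256.5], [0.0, 440.0, 194.5], [0.0, 0.0, 1.0]] -0.14391739862156885 [[-0.015, -1.0, -0.022, -0.038], [-0.993, 0.018, -0.119, 0.527], [0.119, 0.02, -0.993, 1.067], [0.0, 0.0, 0.0, 1.0]]
[[358.7, 0.0, 256.7], [0.0, 358.7, 198.0], [0.0, 0.0, 1.0]] -0.019559342262871548 [[-0.742, -0.67, -0.006, 0.364], [-0.431, 0.485, -0.761, 0.347], [0.513, -0.562, -0.649, 0.585], [0.0, 0.0, 0.0, 1.0]]
[ 0.24542116 -0.57442094  0.22183086] [ 8.34538584e-01 -5.50949127e-01 -5.50868626e-04 -3.28730102e-04] [-0.24353757 -0.96444936  0.54702817] 0.08679682479714536
```

View pics/top0.png

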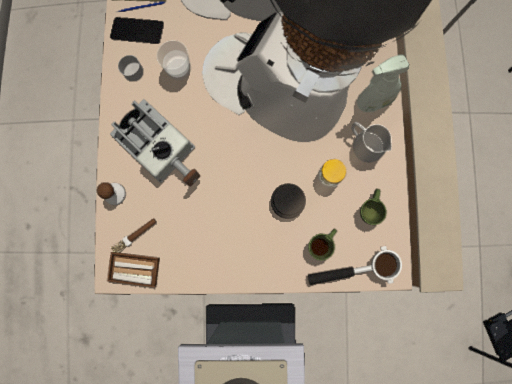

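View pics/sc0.png

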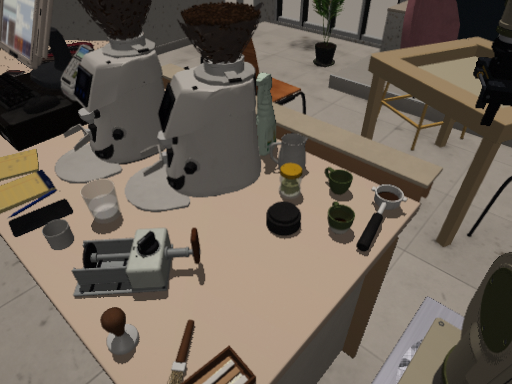

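The top view shows the knob near (162,150), the handle near (191,177), and the trough towards (120,115). I'll measure these on an enlarged crop.

```bash
python3 - <<'E'
from h import *
c=load("top0");b=load("sc0")
for n,uv,z in(("knob",(162,150),.104),("handle",(191,177),.107)):print(n,onz(c,uv,z))
A=cv2.resize(c["img"][90:200,95:215],None,fx=5,fy=5,interpolation=2)
cv2.imwrite("pics/crop.png",A[:,:,::-1])
E
```

```text
knob [0.62901077 0.17589375 0.104     ]
handle [0.56172725 0.10494727 0.107     ]
```

View pics/crop.png

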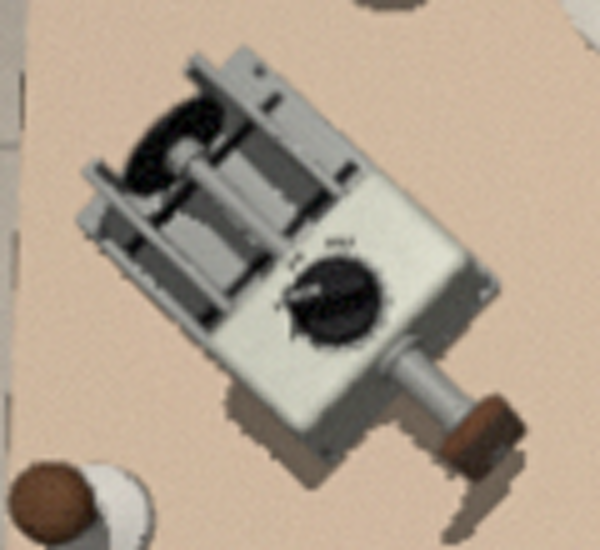

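```bash
python3 - <<'E'
from h import *
c=load("top0")
P=lambda u,v,z:onz(c,(95+(u-2)/5,90+(v-2)/5),z)[:2]
T,R,B,L=[P(*q,.072) for q in((375,165),(470,262),(305,435),(205,345))]
print("sides",*[np.linalg.norm(a-b).round(4) for a,b in((T,R),(R,B),(B,L),(L,T))])
ang=lambda d:np.degrees(np.arctan2(d[1],d[0])).round(1)
print("angs",ang(T-R),ang(L-B),ang(B-R)-90,ang(L-T)-90)
cen=(T+R+B+L)/4; print("housing centre (x=-9)",cen)
k=P(338,300,.095);print("knob",k);print("pointer",ang(P(300,294,.104)-P(338,300,.104)))
h=P(488,432,.107);print("handle",h, ang(k-h),np.linalg.norm(k-h))
print("mark",P(296,262,.072))
E
```

```text
sides 0.0701 0.1171 0.069 0.1226
angs 43.5 48.0 46.19999999999999 46.69999999999999
housing centre (x=-9) [0.63677878 0.18286328]
knob [0.63204956 0.17758212]
pointer 79.5
handle [0.56404821 0.10211145] 48.0 0.10158743508927066
mark [0.65717707 0.20463269]
```

play_rows(
  commands=[
    [2.9,4.6,0.2,0,0,0.058,8.7],
    [2.9,4.6,0.2,0,0,0.058,8.7],
    [2.9,4.6,0.2,0,0,0.058,8.7],
    [2.9,4.6,0.2,0,0,0.058,8.7],
    [2.9,4.6,0.2,0,0,0.058,8.7],
    [2.9,4.6,0.2,0,0,0.058,8.7],
    [0.8,4.7,0.2,0,0,0.058,8.7],
    [0.8,4.7,0.2,0,0,0.058,8.7],
    [0.8,4.7,0.2,0,0,0.058,8.7],
    [0.8,4.7,0.2,0,0,0.058,8.7],
    [0.8,4.7,0.2,0,0,0.058,8.7],
    [0.8,4.7,0.2,0,0,0.058,8.7],
    [3.2,3.9,0.2,0,0,0.058,8.7],
    [3.2,3.9,0.2,0,0,0.058,8.7],
    [3.2,3.9,0.2,0,0,0.058,8.7],
    [3.2,3.9,0.2,0,0,0.058,8.7],
    [3.2,3.9,0.2,0,0,0.058,8.7],
    [0,0,0,0,0,0,8.7],
  ],
  grip_force=20,
)

```text
time: 2.35
ee_pos: [0.6276, 0.182, 0.2545]
eef_rot: [0.996, -0.088, -0.002, -0.001]
ft_force: [-0.8, -0.6, -0.2]
width: 0.0871
```

```bash
python3 - <<'E'
from h import *
c=snap("wrist","w1");s=r.read_state()
print(np.round(c["camera_from_world"],3).tolist(),np.array(c["K"]).round(1).tolist(),c["k1"])
print(s["time"],s["ee_pos"],s["eef_rot"],s["joint_positions"])
for p in((.632,.178,.104),(.564,.102,.107)):print(proj(c,p))
E
```

```text
[[0.985, -0.175, -0.004, -0.585], [-0.166, -0.945, 0.281, 0.234], [-0.053, -0.276, -0.96, 0.506], [0.0, 0.0, 0.0, 1.0]] [[307.4, 0.0, 257.3], [0.0, 307.4, 194.5], [0.0, 0.0, 1.0]] -0.07238007434339332
2.4 [0.6273429  0.17989898 0.2551108 ] [ 9.96012582e-01 -8.92029841e-02 -1.26953012e-03 -3.90782686e-04] [ 0.15933779  0.47666843 -0.73535014  1.2965153   0.31196343  1.48538786
 -0.724368  ]
[262.5569133  184.94813142]
[214.61805981 260.02974459]
```

View pics/w1.png

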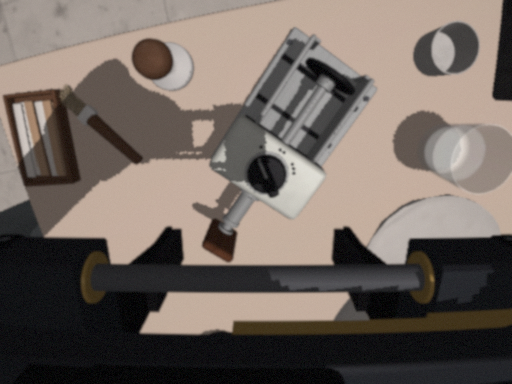

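The wrist view shows the knob at about (267,175) and the handle at (222,240). I'll crop it to read the pointer and the axis.

```bash
python3 - <<'E'
from h import *
c=load("w1")
A=cv2.resize(c["img"][100:270,190:340],None,fx=4,fy=4,interpolation=2)[:600]
A=cv2.resize(c["img"][110:260,195:335],None,fx=4,fy=4,interpolation=2)
cv2.imwrite("pics/crop2.png",A[:,:,::-1])
E
```

```text
(no output)
```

View pics/crop2.png

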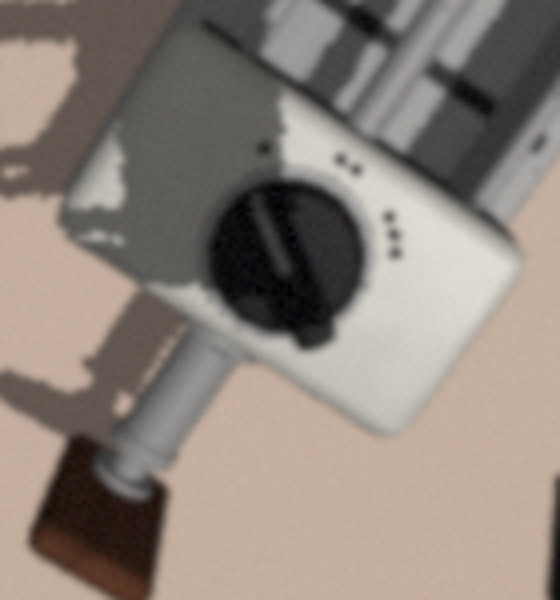

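```bash
python3 - <<'E'
from h import *
c=load("w1")
P=lambda u,v,z:onz(c,(195+(u-1.5)/4,110+(v-1.5)/4),z)[:2]
ang=lambda d:np.degrees(np.arctan2(d[1],d[0])).round(1)
print("pointer line",ang(P(260,202,.104)-P(287,275,.104)), P(260,202,.104),P(287,275,.104))
m=[P(*q,.072) for q in((265,147),(349,164),(393,235))]
# axis from marks: circle through three
A=np.array([m[1]-m[0],m[2]-m[0]])*2;bb=np.array([m[1]@m[1]-m[0]@m[0],m[2]@m[2]-m[0]@m[0]])
k=np.linalg.solve(A,bb);print("marks",m,"centre",k,[np.linalg.norm(q-k) for q in m],[ang(q-k) for q in m])
# housing front edge near corners & top near tube
print("front edge -90",ang(P(60,215,.072)-P(390,435,.072))-90, "skirt", P(287,257,.082))
tb=P(125,480,.05); print("tube mouth",tb, ang(k-tb),np.linalg.norm(k-tb))
print("handle top outer edge",P(35,548,.107),P(150,600,.107),"inner",P(80,437,.107),P(165,490,.107))
E
```

```text
pointer line 100.2 [0.63351668 0.20453153] [0.63714141 0.18430588]
marks [array([0.6367183 , 0.21411009]), array([0.65917506, 0.20530915]), array([0.66844429, 0.18303792])] centre [0.63757959 0.18325664] [np.float64(0.030865474053249072), np.float64(0.030865474053249), np.float64(0.030865474053248753)] [np.float64(91.6), np.float64(45.6), np.float64(-0.4)]
front edge -90 45.19999999999999 skirt [0.63765638 0.18416276]
tube mouth [0.57352485 0.11363609] 47.4 0.09460460117745186
handle top outer edge [0.55522745 0.12040125] [0.58360959 0.09916404] inner [0.57471968 0.15049773] [0.59434011 0.13137706]
```

play_rows(
  commands=[
    [0.3,0.1,-2,0,0,0.09,8.7],
    [0.3,0.1,-4,0,0,0.09,7],
    [0.2,0.1,-4,0,0,0.09,6],
    [0.2,0.05,-4,0,0,0.086,5],
    [0,0,-1.9,0,0,0,5],
    [0,0,0,0,0,0,5],
    [0,0,0,0,0,0,5],
  ],
)

```text
time: 3.28
ee_pos: [0.6384, 0.1819, 0.0996]
eef_rot: [0.996, 0.087, 0.001, -0.0]
ft_force: [-0.0, 0.3, 0.6]
width: 0.0507
```

```bash
python3 - <<'E'
from h import *
c=snap("wrist","w2");s=r.read_state()
print(s["time"],s["ee_pos"],s["eef_rot"],s["ft_force"],2*np.degrees(np.arctan2(s["eef_rot"][1],s["eef_rot"][0])))
E
```

```text
3.325 [0.63848732 0.18201862 0.09964288] [ 9.96224527e-01  8.68026090e-02  1.40057997e-03 -1.92096752e-04] [-0.49005434 -0.66190398 -0.10047593] 9.959389890638448
```

View pics/w2.png

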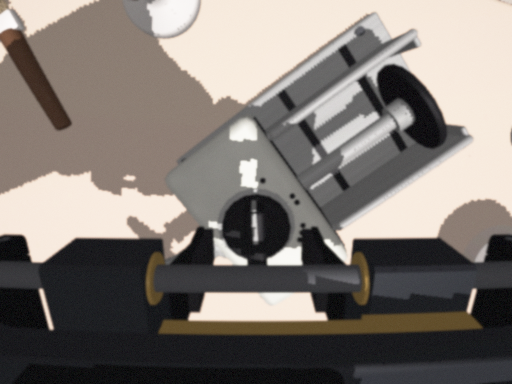

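The bar stands upright in the image at u≈257, midway between the fingers (205 and 308). It is centred and aligned, so I'll descend and grip.

play_rows(
  commands=[
    [0,0.1,-0.7,0,0,0,5],
    [0,0,-0.6,0,0,0,5],
    [0,0,0,0,0,0,3],
    [0,0,0,0,0,0,1],
    [0,0,0,0,0,0,0.5],
    [0,0,0,0,0,0,0.5],
    [0,0,0,0,0,0,0.5],
  ],
  grip_force=25,
)

```text
time: 4.2
ee_pos: [0.6374, 0.1829, 0.0846]
eef_rot: [0.996, 0.088, -0.0, -0.0]
ft_force: [-1.6, -0.7, 0.4]
width: 0.0118
```

play_rows(
  commands=[
    [0,0,0,0,0,-0.094,0.5],
    [0,0,0,0,0,-0.094,0.5],
    [0,0,0,0,0,-0.094,0.5],
    [0,0,0,0,0,-0.094,0.5],
    [0,0,0,0,0,-0.094,0.5],
    [0,0,0,0,0,-0.094,0.5],
    [0,0,0,0,0,-0.094,0.5],
    [0,0,0,0,0,-0.094,0.5],
    [0,0,0,0,0,-0.094,0.5],
    [0,0,0,0,0,-0.094,0.5],
    [0,0,0,0,0,0,0.5],
    [0,0,0,0,0,0,0.5],
    [0,0,0,0,0,0,0.5],
  ],
)

```text
time: 5.82
ee_pos: [0.6378, 0.1826, 0.0846]
eef_rot: [0.928, -0.373, 0.0, -0.0]
ft_force: [1.1, -0.9, 0.1]
width: 0.0118
```

```bash
python3 - <<'E'
from h import *
s=r.read_state();c=snap("wrist","w3")
print(s["time"],s["ee_pos"],s["ft_force"],s["torque"],2*np.degrees(np.arctan2(s["eef_rot"][1],s["eef_rot"][0])),s["width"])
E
```

```text
5.825 [0.6377763  0.1826249  0.08464024] [ 1.13294026 -0.90399519  0.12425443] [-0.16018372 -0.32759889 -0.00883033] -43.773943818663945 0.011841461766874346
```

View pics/w3.png

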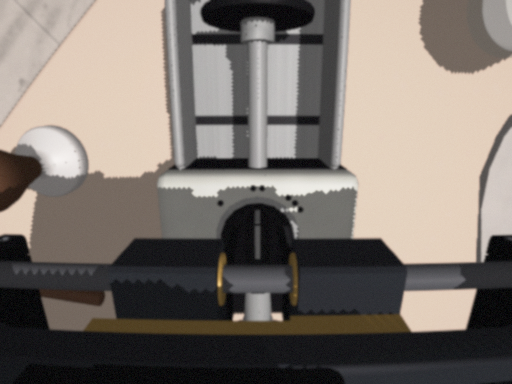

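The pointer line (u≈258) now points at the dot pair (≈257,187) and runs along the rod. I'll check the rod's direction numerically before letting go.

```bash
python3 - <<'E'
from h import *
c=load("w3");g=cv2.cvtColor(c["img"],cv2.COLOR_RGB2GRAY).astype(float)
def cen(row,lo,hi):
    s=g[row,lo:hi];d=np.diff(s);return g[row,lo:hi].astype(int)
ang=lambda d:np.degrees(np.arctan2(d[1],d[0])).round(2)
for r0 in(60,100,150): print(r0,cen(r0,243,274).tolist())
for r0 in(212,220,230,240,250): print(r0,cen(r0,250,266).tolist())
# guides: inner edges at row 20/150 by max gradient
def edge(row,lo,hi):
    d=np.abs(np.diff(cv2.GaussianBlur(g,(1,5),0)[row,lo:hi]));return lo+.5+(d@np.arange(len(d)))/d.sum()
for rows,z in(((45,140),.05),):
    pl=[onz(c,(edge(q,246,257),q),z)[:2] for q in rows];pr=[onz(c,(edge(q,260,272),q),z)[:2] for q in rows]
    print("rod",ang(pl[0]-pl[1]),ang(pr[0]-pr[1]))
d=onz(c,(257.7,187.5),.072);print("mark",d,ang(d[:2]-[.6376,.1833]),ang(d[:2]-np.array(r.read_state()["ee_pos"][:2])))
E
```

```text
60 [89, 85, 90, 91, 86, 91, 107, 117, 132, 140, 147, 156, 164, 175, 187, 197, 198, 193, 180, 174, 164, 156, 149, 147, 159, 177, 182, 186, 185, 187, 188]
100 [88, 87, 86, 85, 84, 88, 102, 118, 130, 139, 149, 156, 162, 173, 185, 197, 199, 193, 180, 174, 165, 158, 150, 146, 162, 176, 186, 184, 189, 189, 190]
150 [88, 86, 87, 87, 86, 85, 97, 112, 127, 137, 148, 155, 161, 170, 181, 187, 193, 188, 177, 169, 164, 158, 150, 154, 166, 177, 182, 186, 187, 187, 187]
212 [12, 11, 15, 10, 35, 53, 65, 69, 67, 57, 35, 15, 7, 9, 14, 11]
220 [14, 15, 12, 20, 38, 52, 66, 70, 68, 55, 33, 16, 9, 10, 12, 15]
230 [18, 12, 17, 24, 46, 66, 80, 82, 79, 74, 50, 27, 17, 15, 11, 12]
240 [18, 14, 17, 24, 46, 67, 81, 85, 83, 70, 47, 20, 13, 16, 20, 17]
250 [13, 19, 17, 26, 40, 61, 77, 83, 82, 72, 47, 29, 21, 17, 7, 22]
rod 46.24 46.56
mark [0.65908171 0.20506417 0.072     ] 45.37 46.53
```

Pointer and rod agree within about 0.4° (46.2° against 46.2–46.6°). I'll release, lift, and go above the handle, turning the jaws by 90°.

play_rows(
  commands=[
    [0,0,0,0,0,0,2.5],
    [0,0,0,0,0,0,3],
    [0,0,0,0,0,0,3],
    [0,0,2,0,0,0,3],
    [0,0,3.5,0,0,0,3],
    [0,0,2,0,0,0.12,4],
    [-0.7,-0.8,0,0,0,0.16,5],
    [-0.8,-0.8,0,0,0,0.16,5],
    [-0.8,-0.8,0,0,0,0.16,5],
    [-0.8,-0.8,0,0,0,0.16,5],
    [-0.8,-0.8,0,0,0,0.16,5],
    [-0.8,-0.8,0,0,0,0.16,5],
    [-0.8,-0.8,0,0,0,0.16,5],
    [-0.8,-0.8,0,0,0,0.16,5],
    [-0.6,-0.8,0,0,0,0.16,5],
    [0,0,0,0,0,0.01,5],
    [0,0,0,0,0,0,5],
  ],
)

```text
time: 8.0
ee_pos: [0.569, 0.1111, 0.1603]
eef_rot: [0.921, 0.39, 0.0, 0.0]
ft_force: [-0.6, 0.1, -0.8]
width: 0.05
```

```bash
python3 - <<'E'
from h import *
c=snap("wrist","w4");t=snap("top","t4");s=r.read_state()
print(s["time"],s["ee_pos"],s["ft_force"],2*np.degrees(np.arctan2(s["eef_rot"][1],s["eef_rot"][0])),s["width"],s["joint_positions"])
p=np.array([.6378,.1827]);u=np.array([np.cos(np.radians(46.3)),np.sin(np.radians(46.3))])
print("target",p-.1*u,proj(c,[*(p-.1*u),.107]),proj(c,[*p,.104]))
E
```

```text
8.1 [0.56883594 0.11127655 0.15998758] [ 0.08375037 -0.46394943  0.00894124] 46.01846796435931 0.049947705739078335 [ 0.45133425  0.41654973 -0.90474987  1.63066709  0.34056525  1.26102325
  0.28618294]
target [0.56871176 0.11040329] [255.30538185 213.29579884] [386.04174659 210.96581515]
```

View pics/w4.png

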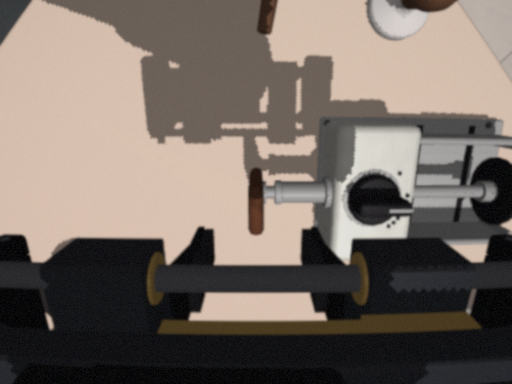

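The handle (u≈257) is centred between the fingers, and the knob pointer lies level along the rod at row 211. I'll descend and grip.

play_rows(
  commands=[
    [0,-0.1,-3,0,0,0,5],
    [0,0,-3,0,0,0,5],
    [0,0,-2.7,0,0,0,5],
    [0,0,0,0,0,0,5],
    [0,0,0,0,0,0,3],
    [0,0,0,0,0,0,1.5],
    [0,0,0,0,0,0,0.5],
    [0,0,0,0,0,0,0.5],
    [0,0,0,0,0,0,0.5],
    [0,0,0,0,0,0,0.5],
  ],
  grip_force=40,
)

```text
time: 9.35
ee_pos: [0.5687, 0.1098, 0.0728]
eef_rot: [0.92, 0.392, 0.0, 0.0]
ft_force: [-0.9, -0.9, 2.9]
width: 0.0116
```

play_rows(
  commands=[
    [-0.3,-0.31,0,0,0,0,0.5],
    [-0.5,-0.52,0,0,0,0,0.5],
    [-0.5,-0.52,0,0,0,0,0.5],
    [-0.5,-0.52,0,0,0,0,0.5],
    [-0.5,-0.52,0,0,0,0,0.5],
    [-0.5,-0.52,0,0,0,0,0.5],
    [-0.5,-0.52,0,0,0,0,0.5],
    [-0.5,-0.52,0,0,0,0,0.5],
    [-0.35,-0.37,0,0,0,0,0.5],
    [0,0,0,0,0,0,0.5],
    [0,0,0,0,0,0,0.5],
    [0,0,0,0,0,0,0.5],
  ],
)

```text
time: 10.85
ee_pos: [0.5283, 0.0675, 0.0728]
eef_rot: [0.92, 0.392, 0.002, -0.0]
ft_force: [8.3, 4.7, -6.4]
width: 0.0116
```

```bash
python3 - <<'E'
from h import *
c=snap("scene","s5");w=snap("wrist","w5");t=snap("top","t5");s=r.read_state()
u=np.array([np.cos(np.radians(46.3)),np.sin(np.radians(46.3))])
d=np.array(s["ee_pos"][:2])-[.5687,.1098];f=np.array(s["ft_force"])
print(s["time"],s["ee_pos"],"along",-d@u,"F along",f[:2]@u,f,s["width"])
m=np.array([.6378,.1827])-.083*u;print("mouth proj scene",proj(c,[*m,.05]),"top",proj(t,[*m,.05]),"wrist",proj(w,[*m,.05]))
a=proj(c,[*m,.05]).astype(int)
A=cv2.resize(c["img"][a[1]-35:a[1]+35,a[0]-45:a[0]+45],None,fx=6,fy=6,interpolation=2)
b=proj(w,[*m,.05]).astype(int);b=np.clip(b,60,400)
B=cv2.resize(w["img"],None,fx=.75,fy=.75)
b=proj(t,[*m,.05]).astype(int);B=cv2.resize(t["img"][b[1]-35:b[1]+35,b[0]-20:b[0]+20],None,fx=6,fy=6,interpolation=2)
cv2.imwrite("pics/c5.png",np.hstack([A,B])[:,:,::-1])
E
```

```text
11.0 [0.52828643 0.06750854 0.07280748] along 0.058496362324431186 F along 9.009329284927643 [ 8.27398326  4.55481249 -6.59881289] 0.011734631994372077
mouth proj scene [188.30685416 252.01286102] top [187.82991174 173.3323153 ] wrist [371.43281807 227.59166775]
```

View pics/c5.png

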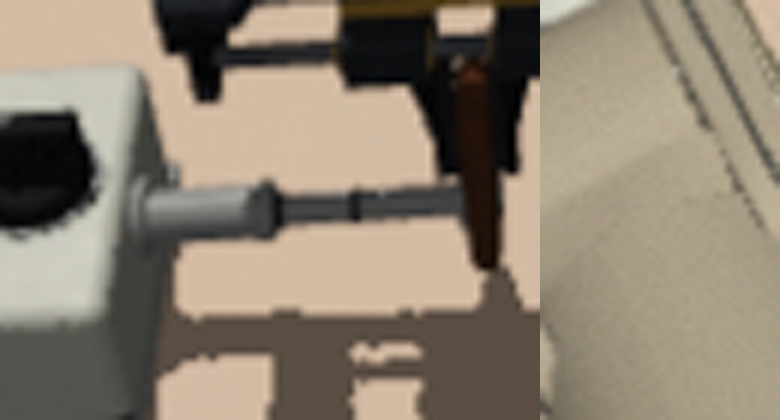

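View pics/w5.png

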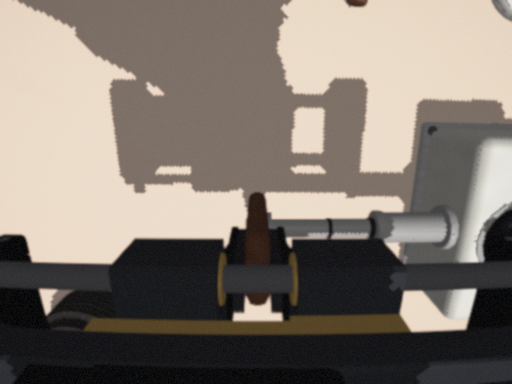

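The scene crop shows the ring clear of the tube at u≈355, with dark band edge just emerging at the bead (u≈275–285). Arm travel is 58.5 mm. I'll measure ring and mouth along the rod line, then correct.

```bash
cat > prof.py <<'E'
from h import *
import sys
u=np.array([np.cos(np.radians(46.3)),np.sin(np.radians(46.3)),0]);k=np.array([.6378,.1827,.05])
def prof(f,off):
    c=load(f);g=cv2.cvtColor(c["img"],cv2.COLOR_RGB2GRAY).astype(np.float32)
    xs=np.arange(-.150,-.08,.001);out=[]
    for x in xs:
        p=proj(c,k+(x+.012)*u)+[0,off]
        out.append(int(cv2.getRectSubPix(g,(1,1),tuple(map(float,p)))[0,0]))
    print(f,off);print(*[f"{int(round(x*1000))}:{o}" for x,o in zip(xs,out)])
for f in sys.argv[1:]:
    for o in (-1,1): prof(f,o)
E
python3 prof.py s5 w5
```

```text
s5 -1
-150:64 -149:65 -148:65 -147:65 -146:65 -145:66 -144:66 -143:66 -142:65 -141:65 -140:66 -139:66 -138:66 -137:67 -136:68 -135:68 -134:68 -133:67 -132:66 -131:65 -130:65 -129:64 -128:61 -127:58 -126:48 -125:37 -124:35 -123:36 -122:44 -121:56 -120:63 -119:64 -118:64 -117:64 -116:64 -115:64 -114:64 -113:65 -112:65 -111:65 -110:65 -109:66 -108:66 -107:66 -106:66 -105:65 -104:66 -103:66 -102:66 -101:66 -100:62 -99:57 -98:44 -97:29 -96:25 -95:31 -94:40 -93:52 -92:62 -91:64 -90:65 -89:65 -88:65 -87:69 -86:73 -85:83 -84:95 -83:106 -82:117 -81:123
s5 1
-150:63 -149:64 -148:64 -147:64 -146:64 -145:64 -144:63 -143:63 -142:63 -141:63 -140:63 -139:63 -138:63 -137:63 -136:63 -135:63 -134:63 -133:63 -132:63 -131:64 -130:65 -129:66 -128:63 -127:60 -126:48 -125:34 -124:35 -123:40 -122:50 -121:61 -120:69 -119:70 -118:71 -117:70 -116:70 -115:67 -114:63 -113:63 -112:63 -111:63 -110:64 -109:64 -108:63 -107:63 -106:63 -105:64 -104:64 -103:64 -102:63 -101:63 -100:58 -99:53 -98:40 -97:23 -96:20 -95:32 -94:44 -93:55 -92:65 -91:65 -90:65 -89:65 -88:64 -87:66 -86:68 -85:71 -84:76 -83:80 -82:83 -81:85
w5 -
[... 390 characters left out ...]
:90 -101:91 -100:91 -99:92 -98:90 -97:88 -96:67 -95:34 -94:19 -93:29 -92:51 -91:68 -90:82 -89:89 -88:93 -87:91 -86:90 -85:91 -84:90 -83:91 -82:91 -81:101
w5 1
-150:94 -149:95 -148:95 -147:95 -146:93 -145:93 -144:93 -143:94 -142:94 -141:93 -140:94 -139:94 -138:94 -137:92 -136:93 -135:94 -134:93 -133:93 -132:92 -131:93 -130:94 -129:92 -128:94 -127:93 -126:93 -125:91 -124:72 -123:37 -122:32 -121:64 -120:87 -119:93 -118:91 -117:92 -116:89 -115:90 -114:90 -113:91 -112:92 -111:91 -110:91 -109:92 -108:91 -107:92 -106:91 -105:91 -104:90 -103:91 -102:92 -101:91 -100:93 -99:91 -98:92 -97:87 -96:67 -95:34 -94:22 -93:28 -92:53 -91:68 -90:81 -89:88 -88:90 -87:92 -86:92 -85:90 -84:90 -83:91 -82:93 -81:108
```

Ring centre is 28.3 mm outside the mouth (mean of the two views), so travel is about 58.3 mm, which agrees with the arm's 58.5. I'll add 1.5 mm.

play_rows(
  commands=[
    [-0.11,-0.12,0,0,0,0,0.5],
    [0,0,0,0,0,0,0.5],
    [0,0,0,0,0,0,0.5],
    [0,0,0,0,0,0,0.5],
    [0,0,0,0,0,0,0.5],
    [0,0,0,0,0,0,0.5],
  ],
)

```text
time: 11.75
ee_pos: [0.5272, 0.0664, 0.0728]
eef_rot: [0.92, 0.392, 0.002, -0.0]
ft_force: [9.2, 4.6, -6.5]
width: 0.0121
```

```bash
python3 - <<'E'
from h import *
c=snap("scene","s6");w=snap("wrist","w6");s=r.read_state()
u=np.array([np.cos(np.radians(46.3)),np.sin(np.radians(46.3))])
d=np.array(s["ee_pos"][:2])-[.5687,.1098];f=np.array(s["ft_force"])
print(s["time"],s["ee_pos"],"along",-d@u,"F",f,s["width"])
A=cv2.resize(c["img"][215:285,125:235],None,fx=6,fy=6,interpolation=2)
cv2.imwrite("pics/c6.png",A[:,:,::-1])
E
python3 prof.py s6 w6 | cut -c1-520
```

```text
11.85 [0.52716916 0.06636251 0.07281114] along 0.06009680818233211 F [ 8.33492637  4.66975679 -6.37217095] 0.011639356170869216
s6 -1
-150:65 -149:64 -148:64 -147:65 -146:65 -145:66 -144:66 -143:66 -142:66 -141:66 -140:66 -139:66 -138:66 -137:67 -136:67 -135:67 -134:67 -133:66 -132:66 -131:65 -130:64 -129:63 -128:58 -127:52 -126:43 -125:34 -124:43 -123:57 -122:64 -121:64 -120:64 -119:64 -118:64 -117:64 -116:64 -115:65 -114:65 -113:65 -112:65 -111:65 -110:66 -109:66 -108:66 -107:66 -106:66 -105:66 -104:66 -103:66 -102:62 -101:58 -100:46 -99:33 -98:24 -97:16 -96:18 -95:30 -94:41 -93:53 -92:63 -91:64 -90:65 -89:65 -88:65 -87:74 -86:85 -85:99 -84:115
s6 1
-150:64 -149:64 -148:63 -147:63 -146:63 -145:63 -144:63 -143:63 -142:63 -141:62 -140:62 -139:63 -138:63 -137:63 -136:63 -135:63 -134:63 -133:63 -132:63 -131:63 -130:63 -129:62 -128:53 -127:44 -126:40 -125:36 -124:46 -123:61 -122:68 -121:69 -120:70 -119:71 -118:71 -117:70 -116:69 -115:66 -114:63 -113:63 -112:63 -111:63 -110:63 -109:63 -108:63 -107:63 -106:63 -105:63 -104:63 -103:63 -102:59 -101:54 -100:42 -99:29 -98:21 -97:16 -96:20 -95:
[... 432 characters left out ...]
107:91 -106:91 -105:92 -104:92 -103:90 -102:92 -101:91 -100:91 -99:91 -98:78 -97:48 -96:23 -95:21 -94:19 -93:26 -92:48 -91:66 -90:78 -89:90 -88:92 -87:91 -86:90 -85:90 -84:89 
w6 1
-150:94 -149:96 -148:94 -147:93 -146:94 -145:94 -144:94 -143:95 -142:95 -141:94 -140:94 -139:93 -138:91 -137:93 -136:93 -135:93 -134:94 -133:94 -132:95 -131:94 -130:94 -129:94 -128:93 -127:92 -126:83 -125:49 -124:29 -123:51 -122:81 -121:91 -120:91 -119:91 -118:92 -117:92 -116:92 -115:91 -114:92 -113:93 -112:90 -111:91 -110:92 -109:91 -108:92 -107:90 -106:91 -105:92 -104:92 -103:91 -102:90 -101:89 -100:90 -99:91 -98:79 -97:47 -96:23 -95:20 -94:17 -93:27 -92:47 -91:67 -90:79 -89:88 -88:90 -87:91 -86:92 -85:91 -84:97
```

View pics/c6.png

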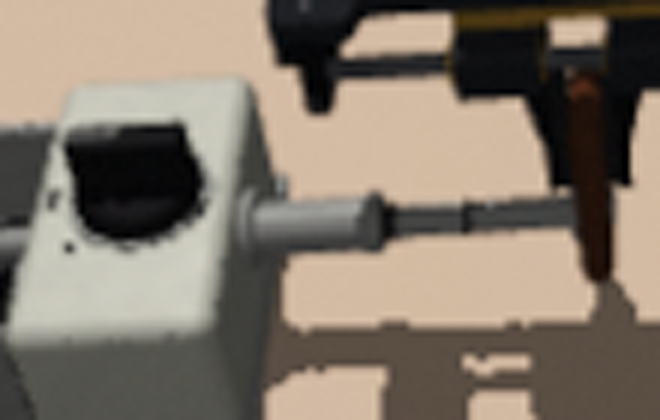

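Travel reads 59.7 mm by camera and 60.1 mm by the arm. The picture shows the knob bar in line with the rod, the band (u≈385–395) partly out at the bead, the ring at u≈465, and the handle still in the fingers. I'm handing in.

```bash
python3 -c "
from h import *
r.close_job();s=r.read_state();print(s['time'],s['ee_pos'],s['width'])"
```

```text
the job is handed in; nothing more can be done
the job is handed in; nothing more can be done
```

I turned the size knob to the two-dot mark, then pulled the rod out by its handle to the broad band. I handed the job in at about 12 s, with the fingers still gripping the handle.

- **Knob:** before I let go, the gripper held the bar at 46.2°, and the rod measured 46.2–46.6°. Later pictures showed the bar still in line with the rod.
- **Rod:** the arm's travel was 60.1 mm, and the ring's position in the two camera views gave about 59.7 mm. The views differed by about 1.3 mm, within the calibration tolerance. About 5 mm of the band showed outside the tube mouth.
- **Grip:** the handle was held across 11.6 mm at a 40 N grip setting. The measured force along the rod was about 9 N, close to the spring's 10 N.
- **Other items:** I kept clear of the mugs, the jar and the loose sleeve, and felt no unexpected contact. I didn't take a separate final picture of them.

No check failed. The state could not be read after hand-in, so I have no reading of the final second.

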